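Blow off a mushroom: stand it on the post and hold the air lever in the third notch

TASK

Take the one big mushroom from the white tray and stand it upright on its stem in the middle of the small raised plate of the blow-off station, and let go of it. Then press the spring-return air lever down with the fingers, past its first two notches to the third and last one, and finish holding it there: the program ends with the fingers still pressing the lever, which springs back up if released. The mushroom must stay standing untouched on the plate, and the two small mushrooms, the brush and the jar are to be left where they are.

Things in the scene. Friction and masses are not known exactly. Their poses are not given: they have to be found in the camera images.
- big_mushroom: Whole rigid mushroom, 76 mm tall, standing on its flat cut stem in the tray; mass about 50 to 100 g. Dark brown domed cap 56 mm in diameter with a straight side band 50 to 58 mm above the foot (best grip, across the cap, from above; underside of the cap at 42 mm); pale stem 30 to 36 mm in diameter, flat foot 34 mm across. Round about its own z axis, which points up from the foot; origin at the centre of the foot.
- tray: Fixed shallow white slotted tray, 330 mm (its x) by 170 mm (its y), 39 mm high over the rim, floor 4 mm thick; origin at the centre of its underside. The three mushrooms stand in a row along its x, about 90 to 105 mm apart, in any order.
- small_mushroom_a: Small mushroom, 47 mm tall, cap 35 mm in diameter, standing in the tray; to be left alone. Origin at the centre of its foot.
- small_mushroom_b: The other small mushroom, the same shape, in the tray; to be left alone. Origin at the centre of its foot.
- station: Fixed blow-off station: dark steel base plate 230 mm (x) by 250 mm (y), 12 mm thick, origin at the centre of its underside, z up. On its +y half stands the raised plate on its post, on its -y half two grey upright cheeks (tops at 140 mm) with the lever between them, which points along the station's +x. A small air nozzle (up to 127 mm high) stands on the station's -x side of the raised plate, its tip 60 mm from the plate's centre.
- plate_top (a point): Centre of the top face of the small round steel plate on a thin post: 42 mm in diameter, flat, no rim, 100 mm above the work surface. Axes as the station's.
- lever_pivot (a point): Point on the lever's hinge axis, midway between the cheeks, 125 mm above the work surface; fixed. Axes as the station's: the hinge runs along y, the lever points along +x from here.
- lever_pad (a point): Centre of the top face of the black press pad at the lever's free end: pad 44 mm long by 42 mm wide by 10 mm thick, its centre 115 mm from the hinge axis measured along the lever and this face 5 mm above the line of the lever. Moves with the lever: height about 174 mm at rest, about 81 mm in the third notch.
- lever (a joint): Air lever angle, rad: 0 at rest, sloping up 0.40 rad above level; grows as it is pressed down (slope = 0.40 minus this). Notches at 0.28, 0.56 and 0.84, marked by three dark bars on the curved strip beside it; end stop at 0.88. A spring always drives it back to 0. Force at the pad: 3 to 6 N at first, up to 7 N after the first notch and 11 N after the second; 5 to 11 N hold it in the third.
- brush: Loose hand brush about 190 mm long lying on the table beyond the station; to be left alone.
- jar: Loose closed jar, 64 mm in diameter, 85 mm tall, standing beyond the tray and station; to be left alone. Origin at the centre of its underside.
Not all that is in view belongs to the job. What is shaped like the big_mushroom but purple or red is not meant.

How it is judged:
By the outcome, as a careful person would: the job done as asked, in the order asked, and still so for the second after the job is handed in, while the arm keeps its last pose, push and grip.
It also fails if it takes over 61 s, if anything falls off the work surface, if the arm or the gripper's body presses on something with over 40 N, if the wrist force passes 120 N, or if a joint passes its speed limit or range.

ROBOT

A 6-joint arm with a two-finger parallel gripper is mounted at the origin on the work surface. World frame = base frame: x ahead of the robot, y to its left, z up, the work surface at z = 0. Lengths are in m, angles in rad, forces in N, time in s.
With the tool pointing down it reaches from about 0.35 to 0.775 m from the base axis. Payload 7.3 kg.
Tool frame: the origin (TCP) lies on the front face of the gripper's body, between the roots of the fingers; the fingertips stand 66 mm ahead of it and the grasp point (between the pads) lies 47 mm ahead of it; z points along the fingers, y is the direction in which the jaws open and shut (so a half turn about z gives the same grasp; the last joint's range is limited). The gripper opens to 92 mm and grips with 3 to 60 N. Pads are 19 mm wide; open, the fingers measure 130 mm over their backs; the gripper's body (75 mm by 190 mm) begins 47 mm behind the grasp point.
Start: joints at [1.131, 0.342, 1.524, -0, 1.275, -0.146], TCP at [0.152, 0.503, 0.292] pointing down, gripper open.
Joint ranges: [-2.53, 2.53], [-0.77, 2.02], [0.04, 2.7], [-1, 4.14], [0.28, 2.66], [-3.11, 3.11]. Speed limits (rad/s): [2.57, 2.57, 3.14, 3.14, 3.14, 3.14].

INTERFACE

Orientations are given as [roll, pitch, yaw] about the fixed x, y, z axes, in that order (R = Rz(yaw) Ry(pitch) Rx(roll)).
In Python, from cell import observe, read_camera, hand_in, search_frame, tip_of gives the robot as it stands. The module is installed in compiled form; this text tells all that it offers.
- The arm moves only by the tool apply_moves, never from a script. Its argument "motion" is a list of rows, each an object with "offset": the shift along the tool's x, y, z in mm, a list of three; "rotation": the turn, a rotation vector about the tool's x, y, z in rad, a list of three. In form: [{"offset": [x, y, z], "rotation": [rx, ry, rz]}, ...]. A call has 1 to 12 rows; each row shifts and turns the pose as measured when the row begins, along the tool's axes as they then stand; what a row does not reach is not made up. A row lasts 1/12 s, in which the tool goes at most 41.7 mm and 7.16 degrees, less where a joint would pass 70% of its speed; a pose out of reach is approached as far as the arm can. A call with a gripper value outside its range is refused whole. "grip" is the closure, from 0 (fully open) to 1 (shut), set as the call begins (left out, the last holds). The fingers move at their own pace and stop on an object; "grip_force" is the grip in N (left out, the last holds). Time passes only in rows, so rows that do not move let the fingers close. It gives the time, the measured TCP pose, the force and the opening at its end, in the units of the state.
- observe(): the state, without advancing time (a new reading comes with each control period).
- read_camera(name): name is "scene" or "top" or "wrist"; returns a dict with "img" (480x640x3 uint8, red, green, blue), "camera_matrix" (3x3 intrinsics, pixels), "R" (3x3) and "t" (3): a world point X has camera coordinates R X + t; the wrist camera has in their place "tool_from_camera" (4x4, takes a point from camera to tool coordinates, whose origin is the TCP and whose axes are the flange's). Camera axes: x right, y down, z forward; pixel columns grow to the right and rows downward; lengths in m; the calibration is good to about 2 mm. A picture is of the moment at which its call begins: read the wrist's pose just before it. There is no depth.
- hand_in(): hands the job in, once; it reports no verdict.
Trained networks look in a picture, given as the dict that the camera call returned (one of the last four; its "shot" number tells which), for a name from the list of things; names that differ only in an ending like _2 or _b are one class to them, and where a whole thing is asked for, a point or a joint stands for the part that bears it (a point fixed in the world has none). Each returns a list of dicts, best first, with "score" (0 to 1); they miss things now and then, are a little off and sometimes report something else, mostly with a low value. They report only what shows in the picture. A call takes as long as a camera call. They do not tell look-alikes from the thing itself.
- search_frame(query, picture): "location" ([x, y, z] in m, in world coordinates, good to about 4 mm: the middle of the surface that is visible of it).
- tip_of(query, picture): "location" ([x, y, z] in m, in world coordinates, good to about 4 mm: a listed point, or the origin of a listed thing).
The state is a dict: "time": time; "qpos": joint angles; "qvel": joint speeds; "joint_efforts": joint torques, N m; "tool_pos": TCP position; "tool_rot": TCP orientation; "contact_force": force on the tool from outside, world axes, zero at the start; "torque": the same for the moment, N m; "opening": finger opening in m.
Only numpy, scipy, OpenCV 4.12 (cv2) and the standard library are available. Lean on these libraries where they do the work, as an engineer would, in place of code of your own. Each camera call takes 0.05 s, during which the arm holds its last target.

## Working session

There is one attempt and no reset: what is moved stays moved. The work goes in short steps, Python scripts to look and compute and a tool call to move; the robot and the scene stay as the last step left them, time stands still between calls to the robot, and variables do not carry over. Pictures are saved under pics/ and viewed, and the job is handed in when it is done.

Besides the shell and the picture viewer there is one more tool, called after ">>>" in YAML: its name, and indented under it one key for each argument. apply_moves: Moves the arm, as the interface text tells. Its arguments: {"type":"object","properties":{"motion":{"type":"array"},"grip":{"type":"number"},"grip_force":{"type":"number"}},"required":["motion"]}

```bash
mkdir -p pics; cat > h.py <<'E'
import numpy as np, cv2
from cell import observe, read_camera, hand_in, search_frame, tip_of
def save(p,n): cv2.imwrite('pics/'+n+'.png', cv2.cvtColor(np.asarray(p['img']),cv2.COLOR_RGB2BGR))
def proj(p,X):
    c=np.array(p['R'])@np.array(X)+np.array(p['t']); u=np.array(p['camera_matrix'])@c; return (u[:2]/u[2]).round(1)
def st():
    s=observe(); print({k:(np.round(s[k],4).tolist() if k!='time' else s[k]) for k in ['time','qpos','tool_pos','tool_rot','contact_force','opening']}); return s
E
python3 - <<'E'
from h import *
st()
for c in ['scene','top']:
    p=read_camera(c); save(p,c+'1')
    print(c)
    for q in ['big_mushroom','tray','station','plate_top','lever_pivot','lever_pad','small_mushroom_a','jar','brush']:
        try:
            print(q,[(round(d['score'],2),np.round(d['location'],3).tolist(),proj(p,d['location']).tolist()) for d in tip_of(q,p)][:4])
        except Exception as e: print(q,e)
E
```

```text
{'time': 0.0, 'qpos': [1.1311, 0.3427, 1.525, 0.0, 1.2754, -0.146], 'tool_pos': [0.1518, 0.5022, 0.2915], 'tool_rot': [-3.14, -0.0002, 2.8478], 'contact_force': [-0.5055, 0.586, 0.3042], 'opening': 0.0918}
scene
big_mushroom [(0.94, [0.516, 0.381, 0.001], [455.7, 386.6]), (0.85, [0.625, 0.045, 0.002], [312.2, 282.0]), (0.82, [0.499, 0.194, 0.007], [401.6, 306.6]), (0.67, [0.496, 0.025, -0.003], [358.4, 256.3])]
tray [(0.64, [0.5, 0.214, 0.002], [407.2, 315.4]), (0.4, [0.768, -0.16, -0.001], [215.9, 246.8]), (0.39, [0.48, -0.242, 0.13], [308.1, 145.9])]
station [(0.82, [0.545, -0.17, -0.004], [300.0, 213.3])]
plate_top [(0.87, [0.579, -0.104, 0.097], [297.7, 201.8])]
lever_pivot [(0.76, [0.479, -0.24, 0.13], [308.8, 146.1])]
lever_pad [(0.94, [0.589, -0.258, 0.176], [262.1, 139.2])]
small_mushroom_a [(0.7, [0.403, 0.197, 0.007], [440.8, 289.1]), (0.65, [0.594, 0.227, 0.004], [370.9, 339.2])]
jar [(0.95, [0.778, 0.037, -0.003], [244.6, 309.5])]
brush [(0.65, [0.77, -0.162, -0.001], [214.6, 246.6])]
top
big_mushroom [(0.84, [0.491, 0.026, 0.001], [337.3, 291.5]), (0.77, [0.626, 0.044, -0.0], [327.7, 225.1]), (0.73, [0.52, 0.379, 0.003], [162.1, 278.3])]
tray [(0.64, [0.501, 0.212, 0.0], [244.9, 287.3]), (0.61, [0.401, 0.199, 0.004], [250.9, 337.6])]
station [(0.56, [0.544, -0.17, -0.001], [433.8, 264.7])]
plate_top []
lever_pivot [(0.89, [0.475, -0.241, 0.124], [491.4, 301.3])]
lever_pad [(0.67, [0.584, -0.255, 0.174], [507.7, 236.3])]
small_mushroom_a [(0.72, [0.401, 0.199, 0.003], [251.0, 337.5]), (0.58, [0.598, 0.222, 0.006], [239.6, 239.1])]
jar [(0.85, [0.781, 0.036, -0.001], [330.9, 150.5])]
brush [(0.93, [0.771, -0.159, 0.0], [426.2, 154.2])]
```

View pics/scene1.png

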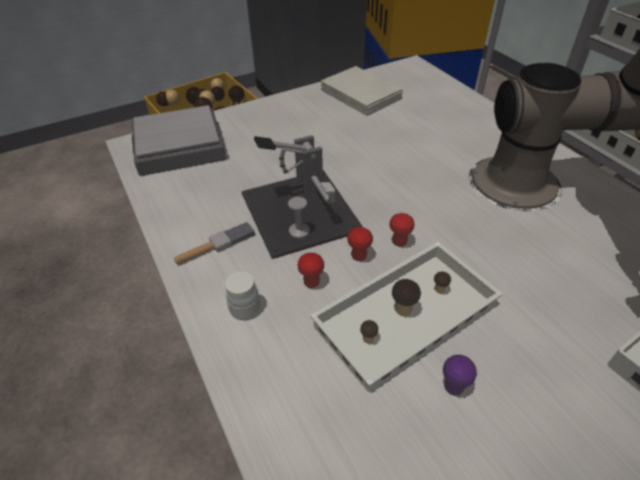

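View pics/top1.png

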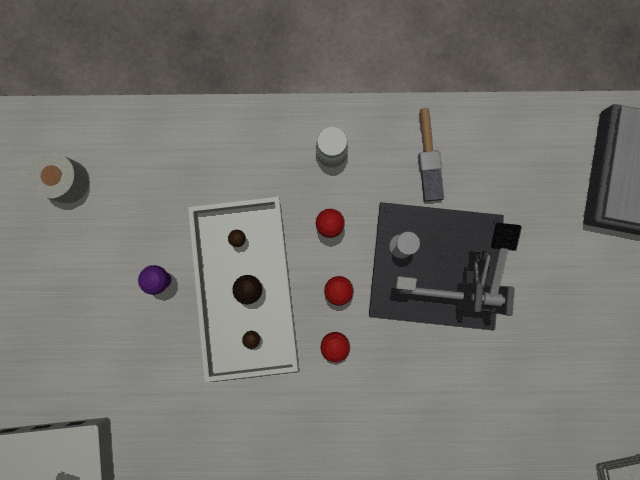

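The targets are the dark cap at scene (406,293) and top (247,290), the plate at top (405,245) and the pad at top (507,236). Next I'll refine these by triangulation and take close crops.

```bash
cat >> h.py <<'E'
def tri(ps,uvs):
    A=[]
    for p,uv in zip(ps,uvs):
        P=np.array(p['camera_matrix'])@np.c_[p['R'],p['t']]
        A+= [uv[0]*P[2]-P[0], uv[1]*P[2]-P[1]]
    v=np.linalg.svd(np.array([a/np.linalg.norm(a[:3]) for a in A]))[2][-1]; return v[:3]/v[3]
def plane(p,uv,z):
    R=np.array(p['R']);C=-R.T@np.array(p['t']); d=R.T@np.linalg.solve(np.array(p['camera_matrix']),[uv[0],uv[1],1]); return C+d*(z-C[2])/d[2]
E
python3 - <<'E'
from h import *
s=read_camera('scene'); t=read_camera('top')
for z,uv in [(0.012,(381,204)),(0.012,(503,215)),(0.012,(370,317)),(0.012,(494,329)),(0.039,(190,208)),(0.039,(280,199)),(0.039,(207,381)),(0.039,(298,371))]:
    print(uv,plane(t,uv,z).round(4))
for p in (s,t):
    for q in ['big_mushroom','plate_top','lever_pad']:
        print(q,[(round(d['score'],2),np.round(d['location'],3).tolist()) for d in search_frame(q,p)][:5])
def cen(img,x0,y0,x1,y1,f):
    c=img[y0:y1,x0:x1].astype(int); m=f(c); n,l,stt,ce=cv2.connectedComponentsWithStats(m.astype(np.uint8)); k=1+np.argmax(stt[1:,4]); print(stt[k],ce[k]+[x0,y0]); return ce[k]+[x0,y0]
dark=lambda c:(c.sum(2)<150)
a=cen(s['img'],385,270,425,312,dark); b=cen(t['img'],225,270,270,310,dark)
print('cap',tri([s,t],[a,b]), plane(t,b,.062),plane(s,a,.062))
bright=lambda c:(c.sum(2)>300)
b=cen(t['img'],385,225,425,265,bright); print('plate top',plane(t,b,.1))
for n,p,(x0,y0,x1,y1) in [('a',t,(365,190,525,340)),('b',s,(235,120,365,260))]:
    im=cv2.resize(p['img'][y0:y1,x0:x1],None,fx=5,fy=4.5 if 0 else 4,interpolation=cv2.INTER_CUBIC)
    im=cv2.convertScaleAbs(im,alpha=1.8,beta=10); cv2.imwrite(f'pics/crop{n}.png',im[:600,:800,::-1])
E
```

```text
(381, 204) [ 0.6663 -0.0636  0.012 ]
(503, 215) [ 0.6419 -0.308   0.012 ]
(370, 317) [ 0.4408 -0.0381  0.012 ]
(494, 329) [ 0.4157 -0.282   0.012 ]
(190, 208) [0.6573 0.3141 0.039 ]
(280, 199) [0.6736 0.1374 0.039 ]
(207, 381) [0.324  0.2769 0.039 ]
(298, 371) [0.3417 0.1031 0.039 ]
big_mushroom [(0.94, [0.505, 0.037, 0.062]), (0.91, [0.524, 0.388, 0.067]), (0.8, [0.399, 0.045, 0.063]), (0.66, [0.599, 0.232, 0.044]), (0.61, [0.505, 0.204, 0.073])]
plate_top [(0.68, [0.542, -0.165, 0.011])]
lever_pad [(0.64, [0.564, -0.242, 0.163])]
big_mushroom [(0.97, [0.492, 0.026, 0.07]), (0.85, [0.621, 0.039, 0.072]), (0.73, [0.499, 0.196, 0.076]), (0.6, [0.391, 0.032, 0.069]), (0.58, [0.52, 0.372, 0.072])]
plate_top [(0.76, [0.54, -0.178, 0.013])]
lever_pad [(0.67, [0.565, -0.245, 0.163]), (0.53, [0.501, 0.194, 0.073]), (0.33, [0.499, 0.218, 0.004])]
[  8  10  27  26 502] [405.87848606 292.45418327]
[  8   5  30  30 673] [246.97771174 289.21396731]
cap [0.4984237  0.19821413 0.05661989] [0.49817996 0.19756975 0.062     ] [0.50185672 0.20123792 0.062     ]
[  5   7  30  22 472] [405.70762712 242.52966102]
plate top [ 0.58123606 -0.09719276  0.1       ]
```

View pics/cropa.png

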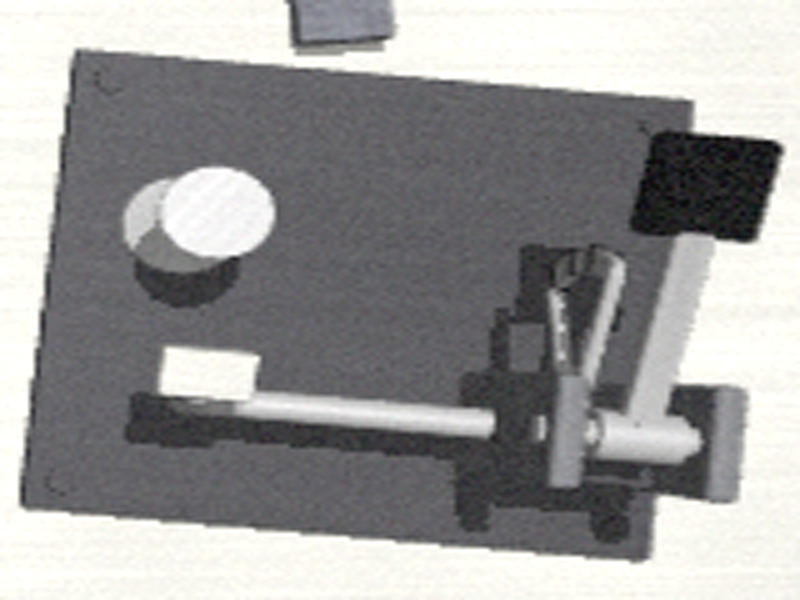

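View pics/cropb.png

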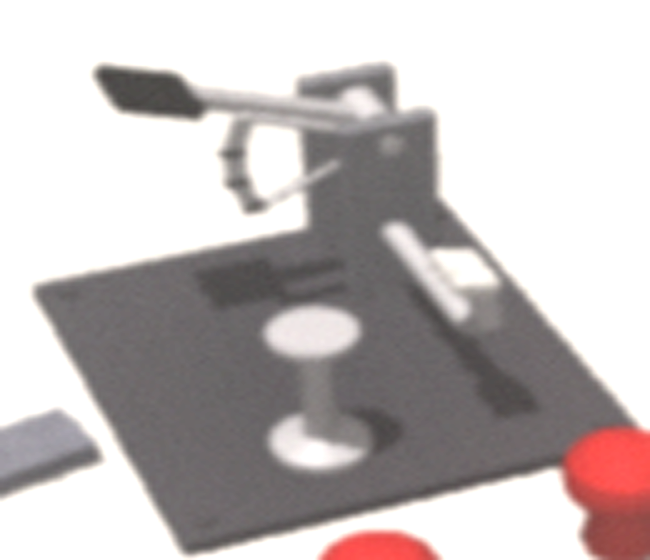

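```bash
cat >> h.py <<'E'
from scipy.spatial.transform import Rotation as Ro
def go(pos,rpy):
    s=observe(); R=Ro.from_euler('xyz',s['tool_rot']); T=Ro.from_euler('xyz',rpy)
    print('t',round(s['time'],2),'offset mm',(R.inv().apply(np.array(pos)-s['tool_pos'])*1000).round(1),'rotvec',(R.inv()*T).as_rotvec().round(4),'F',np.round(s['contact_force'],2),'open',round(s['opening'],4))
E
python3 - <<'E'
from h import *
s=read_camera('scene'); t=read_camera('top')
print('plate',tri([s,t],[(297.6,203),(408.6,243)]),plane(t,(408.6,243),.1),plane(s,(297.6,203),.1))
# pad: top crop corners; centre (707,187)
print('pad',plane(t,(365+707/5,190+187/4),.174))
# pivot: rod between cheeks ~ (645,438)
print('pivot',plane(t,(365+645/5,190+438/4),.132))
go([.4985,.198,.23],[np.pi,0,3.034])
E
```

```text
plate [ 0.58044499 -0.10313622  0.09476415] [ 0.58033676 -0.10242599  0.1       ] [ 0.58271178 -0.09732232  0.1       ]
pad [ 0.5838405  -0.25234967  0.174     ]
pivot [ 0.47854921 -0.24263491  0.132     ]
t 1.5 offset mm [-419.8 -191.2   62.2] rotvec [ 1.000e-04  0.000e+00 -1.862e-01] F [0.41 0.28 0.31] open 0.0916
```

>>> apply_moves:
  motion:
    - {"offset": [0,0,0],"rotation": [0,0,-0.095]}
    - {"offset": [0,0,0],"rotation": [0,0,-0.095]}
    - {"offset": [-30,-22,4],"rotation": [0,0,0]}
    - {"offset": [-30,-22,4],"rotation": [0,0,0]}
    - {"offset": [-30,-22,4],"rotation": [0,0,0]}
    - {"offset": [-30,-22,4],"rotation": [0,0,0]}
    - {"offset": [-30,-22,4],"rotation": [0,0,0]}
    - {"offset": [-30,-22,4],"rotation": [0,0,0]}
    - {"offset": [-30,-22,4],"rotation": [0,0,0]}
    - {"offset": [-30,-22,4],"rotation": [0,0,0]}
  grip: 0.08

```text
time: 2.33
tool_pos: [0.3784, 0.3028, 0.2598]
tool_rot: [3.135, 0.001, 3.062]
contact_force: [0.6, 0.3, 0.6]
opening: 0.0845
```

```bash
python3 -c "
from h import *
go([.4985,.198,.23],[np.pi,0,3.034])"
```

```text
t 2.33 offset mm [-128.1  -95.1   29.3] rotvec [0.0066 0.0013 0.0279] F [0.64 0.26 0.56] open 0.0845
```

>>> apply_moves:
  motion:
    - {"offset": [-33,-24,7],"rotation": [0.007,0,0.028]}
    - {"offset": [-33,-24,7],"rotation": [0,0,0]}
    - {"offset": [-33,-24,7],"rotation": [0,0,0]}
    - {"offset": [-28,-22,7],"rotation": [0,0,0]}
    - {"offset": [0,0,0],"rotation": [0,0,0]}

```text
time: 2.75
tool_pos: [0.5012, 0.189, 0.2315]
tool_rot: [-3.141, 0.006, 3.027]
contact_force: [-0.4, -0.2, -0.0]
opening: 0.0845
```

```bash
python3 -c "
from h import *
go([.4985,.198,.23],[np.pi,0,3.034])
s=observe()
p=read_camera('wrist'); save(p,'w1'); print(p['camera_matrix'],p['tool_from_camera'])
for f in (tip_of,search_frame):
  for q in ['big_mushroom']: print([(round(d['score'],2),np.round(d['location'],4).tolist()) for d in f(q,p)][:4])
M=np.array(p['tool_from_camera']);R=Ro.from_euler('xyz',s['tool_rot']).as_matrix()
for z in (.004,.054,.062,.08):
  X=R.T@(np.array([.4985,.198,z])-s['tool_pos']); c=np.linalg.inv(M)@np.r_[X,1]; u=np.array(p['camera_matrix'])@c[:3]; print(z,u[:2]/u[2])
"
```

```text
t 2.75 offset mm [3.7 8.7 1.4] rotvec [-0.0004  0.0055 -0.0065] F [-0.43 -0.25 -0.04] open 0.0845
[[359.50883001   0.         319.30673283]
 [  0.         359.50883001 238.68386767]
 [  0.           0.           1.        ]] [[ 8.16204273e-04 -9.61241247e-01 -2.75707451e-01  7.53814411e-02]
 [ 9.99998406e-01  3.46714669e-04  1.75159042e-03  4.70945148e-04]
 [-1.58810914e-03 -2.75708442e-01  9.61239998e-01 -9.29402613e-02]
 [ 0.00000000e+00  0.00000000e+00  0.00000000e+00  1.00000000e+00]]
[(0.91, [0.4928, 0.0268, 0.0045]), (0.83, [0.5049, 0.1989, 0.0021]), (0.66, [0.5183, 0.3761, -0.0029])]
[(0.92, [0.489, 0.0351, 0.0728]), (0.76, [0.3941, 0.0467, 0.0674]), (0.74, [0.5104, 0.3678, 0.0705]), (0.73, [0.4981, 0.201, 0.0735])]
0.004 [327.75836736 215.99351686]
0.054 [329.28885194 230.17813864]
0.062 [329.58389466 232.91261201]
0.08 [330.31284272 239.66854582]
```

View pics/w1.png

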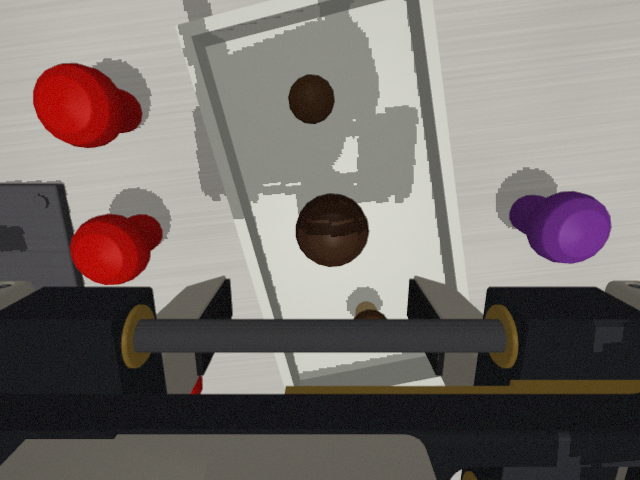

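The wrist picture shows the dark big cap centred at (332,230), about 2 mm off my prediction, with a small mushroom at (311,98) and another at (370,315). I'm descending.

```bash
python3 -c "
from h import *
go([.499,.200,.105],[np.pi,0,3.034])"
```

```text
t 2.9 offset mm [ -0.4   6.8 127.6] rotvec [ 0.0013  0.0036 -0.003 ] F [-1.43  0.59  0.12] open 0.0845
```

>>> apply_moves:
  motion:
    - {"offset": [0,6.8,0],"rotation": [0,0.004,-0.003]}
    - {"offset": [0,0,25],"rotation": [0,0,0]}
    - {"offset": [0,0,25],"rotation": [0,0,0]}
    - {"offset": [0,0,20],"rotation": [0,0,0]}
    - {"offset": [0,0,0],"rotation": [0,0,0]}

```text
time: 3.32
tool_pos: [0.4952, 0.2087, 0.1646]
tool_rot: [3.136, 0.006, 3.043]
contact_force: [-0.2, -0.2, -0.6]
opening: 0.0844
```

```bash
python3 -c "
from h import *
go([.499,.200,.105],[np.pi,0,3.034])
p=read_camera('wrist'); save(p,'w2')"
```

```text
t 3.32 offset mm [-4.3 -8.6 59.6] rotvec [0.0058 0.0055 0.0095] F [-0.24 -0.17 -0.6 ] open 0.0844
```

View pics/w2.png

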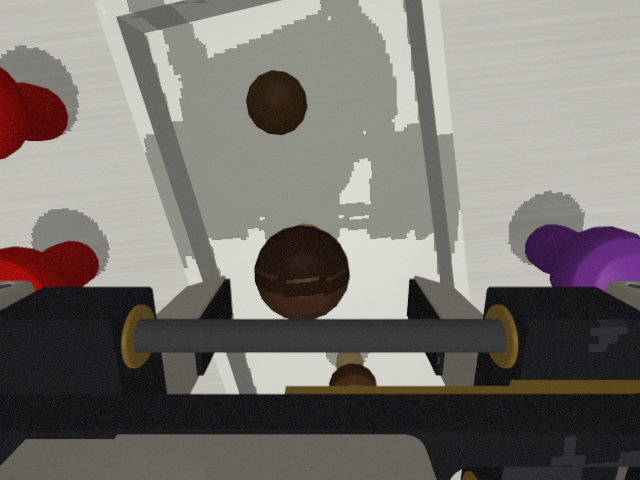

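>>> apply_moves:
  motion:
    - {"offset": [-3,-6,0],"rotation": [0.006,0.005,0.009]}
    - {"offset": [0,0,0],"rotation": [0,0,0]}
    - {"offset": [0,0,0],"rotation": [0,0,0]}

```text
time: 3.62
tool_pos: [0.4987, 0.2052, 0.1702]
tool_rot: [3.14, 0.006, 3.038]
contact_force: [-0.4, 0.4, 0.5]
opening: 0.0842
```

```bash
python3 -c "
from h import *
go([.499,.200,.105],[np.pi,0,3.034])"
```

```text
t 3.62 offset mm [-0.4 -5.2 65.2] rotvec [0.0019 0.0063 0.0041] F [-0.44  0.37  0.48] open 0.0842
```

>>> apply_moves:
  motion:
    - {"offset": [0,-5,10],"rotation": [0.002,0.006,0.004]}
    - {"offset": [0,0,15],"rotation": [0,0,0]}
    - {"offset": [0,0,15],"rotation": [0,0,0]}
    - {"offset": [0,0,0],"rotation": [0,0,0]}

```text
time: 3.95
tool_pos: [0.5005, 0.1998, 0.1322]
tool_rot: [3.139, 0.008, 3.033]
contact_force: [-1.1, -0.5, 0.4]
opening: 0.0845
```

```bash
python3 -c "
from h import *
go([.499,.200,.105],[np.pi,0,3.034])"
```

```text
t 3.95 offset mm [ 1.7 -0.  27.2] rotvec [ 0.0027  0.0081 -0.0008] F [-1.07 -0.51  0.42] open 0.0845
```

>>> apply_moves:
  motion:
    - {"offset": [1.5,0,10],"rotation": [0.003,0.008,0]}
    - {"offset": [0,0,10],"rotation": [0,0,0]}
    - {"offset": [0,0,7],"rotation": [0,0,0]}
    - {"offset": [0,0,0],"rotation": [0,0,0]}

```text
time: 4.28
tool_pos: [0.4997, 0.1993, 0.1039]
tool_rot: [-3.141, 0.001, 3.032]
contact_force: [-1.1, -0.3, -0.2]
opening: 0.0845
```

```bash
python3 -c "
from h import *
go([.499,.200,.105],[np.pi,0,3.034])"
```

```text
t 4.28 offset mm [ 0.8  0.6 -1.1] rotvec [-0.0002  0.0009 -0.002 ] F [-1.07 -0.27 -0.17] open 0.0845
```

Closing with a moderate force.

>>> apply_moves:
  motion:
    - {"offset": [0,0,-1],"rotation": [0,0,0]}
    - {"offset": [0,0,0],"rotation": [0,0,0]}
    - {"offset": [0,0,0],"rotation": [0,0,0]}
    - {"offset": [0,0,0],"rotation": [0,0,0]}
    - {"offset": [0,0,0],"rotation": [0,0,0]}
    - {"offset": [0,0,0],"rotation": [0,0,0]}
    - {"offset": [0,0,0],"rotation": [0,0,0]}
    - {"offset": [0,0,0],"rotation": [0,0,0]}
  grip: 1
  grip_force: 15

```text
time: 4.95
tool_pos: [0.5004, 0.1996, 0.1063]
tool_rot: [3.141, 0.003, 3.032]
contact_force: [-0.7, -0.3, -1.0]
opening: 0.0554
```

```bash
python3 -c "
from h import *
go([.499,.200,.105],[np.pi,0,3.034])
s=observe();print(s['tool_pos'])
p=read_camera('wrist'); save(p,'w3')"
```

```text
t 4.95 offset mm [1.5 0.2 1.2] rotvec [ 0.0006  0.003  -0.0018] F [-0.72 -0.34 -1.02] open 0.0554
[0.50043408 0.19959169 0.10625218]
```

View pics/w3.png

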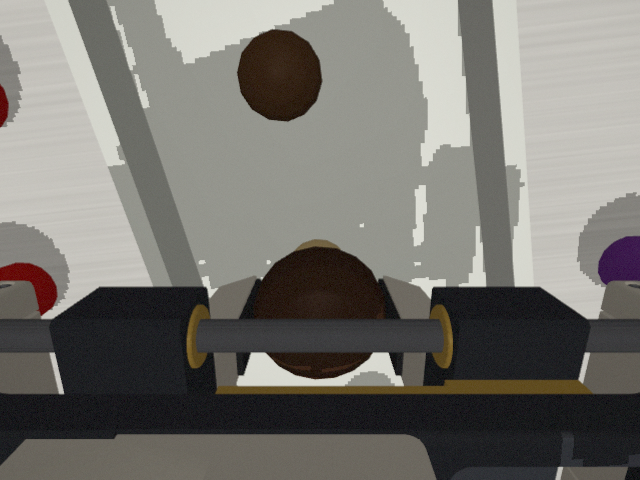

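>>> apply_moves:
  motion:
    - {"offset": [0,0,-10],"rotation": [0,0,0]}
    - {"offset": [0,0,-20],"rotation": [0,0,0]}
    - {"offset": [0,0,-25],"rotation": [0,0,0]}
    - {"offset": [0,0,-30],"rotation": [0,0,0]}
    - {"offset": [0,0,-30],"rotation": [0,0,0]}
    - {"offset": [0,0,-20],"rotation": [0,0,0]}
    - {"offset": [0,0,0],"rotation": [0,0,0]}
    - {"offset": [0,0,0],"rotation": [0,0,0]}

```text
time: 5.67
tool_pos: [0.4988, 0.1993, 0.2507]
tool_rot: [-3.141, 0.001, 3.032]
contact_force: [-0.3, -0.6, -0.7]
opening: 0.055
```

```bash
python3 -c "
from h import *
go([.580,-.103,.245],[np.pi,0,3.034])
s=observe()
p=read_camera('wrist'); save(p,'w4')
M=np.array(p['tool_from_camera'])
for dx in (-.004,0,.004):
  for z in (.03,.047):
   c=np.linalg.inv(M)@np.r_[dx,0,z,1]; u=np.array(p['camera_matrix'])@c[:3]; print(dx,z,u[:2]/u[2])
p=read_camera('scene'); save(p,'s2')
"
```

```text
t 5.67 offset mm [-113.7 -291.6    5.9] rotvec [-0.0001  0.001  -0.0018] F [-0.34 -0.62 -0.68] open 0.055
-0.004 0.03 [317.41574701 347.54469377]
-0.004 0.047 [317.55153706 325.39595973]
0 0.03 [317.40926207 338.46072153]
0 0.047 [317.54669886 317.1105715 ]
0.004 0.03 [317.40267336 329.23139746]
0.004 0.047 [317.54179145 308.70665964]
```

View pics/w4.png

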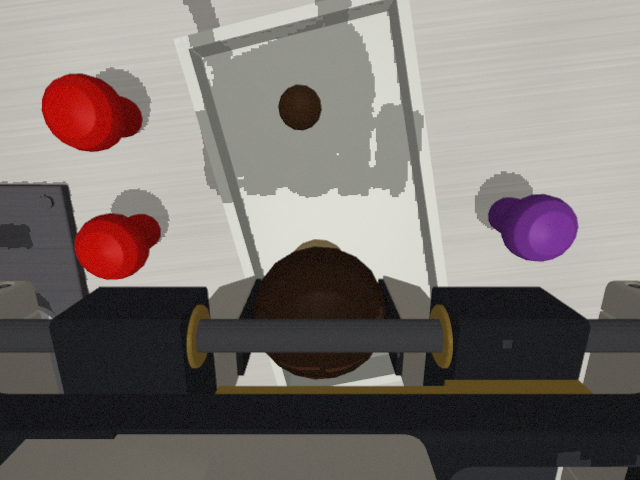

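View pics/s2.png

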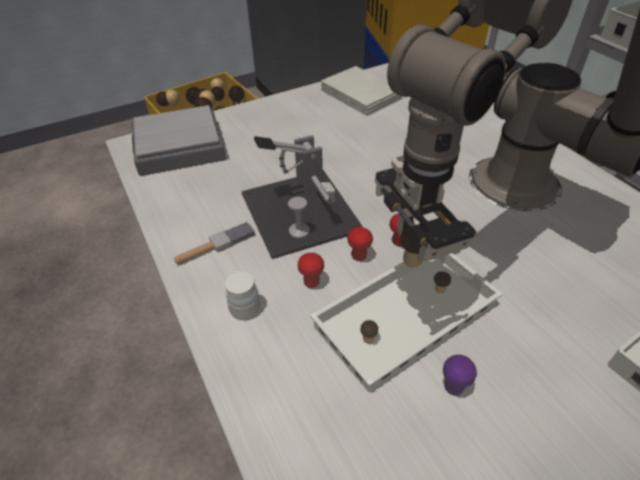

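>>> apply_moves:
  motion:
    - {"offset": [-6,-15,0],"rotation": [0,0,0]}
    - {"offset": [-11,-28,0],"rotation": [0,0,0]}
    - {"offset": [-11,-28,0],"rotation": [0,0,0]}
    - {"offset": [-11,-28,0],"rotation": [0,0,0]}
    - {"offset": [-11,-28,0],"rotation": [0,0,0]}
    - {"offset": [-11,-28,0],"rotation": [0,0,0]}
    - {"offset": [-11,-28,0],"rotation": [0,0,0]}
    - {"offset": [-11,-28,0],"rotation": [0,0,0]}
    - {"offset": [-11,-28,0],"rotation": [0,0,0]}
    - {"offset": [-6,-15,0],"rotation": [0,0,0]}
    - {"offset": [0,0,0],"rotation": [0,0,0]}
    - {"offset": [0,0,0],"rotation": [0,0,0]}

```text
time: 6.77
tool_pos: [0.5656, -0.0749, 0.2281]
tool_rot: [-3.141, -0.037, 3.035]
contact_force: [-0.4, 0.8, -1.5]
opening: 0.0547
```

```bash
python3 -c "
from h import *
go([.580,-.103,.245],[np.pi,0,3.034])"
```

```text
t 6.77 offset mm [-16.7 -26.4 -17.5] rotvec [-0.0001 -0.0373  0.0013] F [-0.45  0.82 -1.52] open 0.0547
```

>>> apply_moves:
  motion:
    - {"offset": [-3,-5,-18],"rotation": [0,-0.037,0]}
    - {"offset": [-7,-10,0],"rotation": [0,0,0]}
    - {"offset": [-6,-10,0],"rotation": [0,0,0]}
    - {"offset": [0,0,0],"rotation": [0,0,0]}
    - {"offset": [0,0,0],"rotation": [0,0,0]}

```text
time: 7.18
tool_pos: [0.5799, -0.1004, 0.2465]
tool_rot: [3.141, 0.0, 3.039]
contact_force: [-0.7, 0.8, -0.7]
opening: 0.0549
```

```bash
python3 -c "
from h import *
go([.580,-.103,.245],[np.pi,0,3.034])"
```

```text
t 7.18 offset mm [-0.4 -2.6  1.5] rotvec [0.001  0.0003 0.0054] F [-0.74  0.82 -0.74] open 0.0549
```

>>> apply_moves:
  motion:
    - {"offset": [0,-2.5,10],"rotation": [0,0,0.005]}
    - {"offset": [0,0,5],"rotation": [0,0,0]}
    - {"offset": [0,0,0],"rotation": [0,0,0]}
    - {"offset": [0,0,0],"rotation": [0,0,0]}

```text
time: 7.52
tool_pos: [0.5792, -0.1019, 0.2294]
tool_rot: [3.14, -0.001, 3.035]
contact_force: [-0.2, 1.1, -0.7]
opening: 0.0549
```

```bash
python3 -c "
from h import *
go([.580,-.103,.205],[np.pi,0,3.034])
for c in ['wrist','scene','top']:
  p=read_camera(c); save(p,c+'5')
  if c=='wrist': print([(round(d['score'],2),np.round(d['location'],4).tolist()) for d in tip_of('plate_top',p)][:4],[(round(d['score'],2),np.round(d['location'],4).tolist()) for d in tip_of('lever_pad',p)][:4])
  if c=='scene':
    im=cv2.resize(p['img'][120:260,220:400],None,fx=4,fy=4,interpolation=cv2.INTER_CUBIC); cv2.imwrite('pics/s5c.png',cv2.convertScaleAbs(im,alpha=1.7,beta=10)[...,::-1])
    print([(round(d['score'],2),np.round(d['location'],4).tolist()) for d in tip_of('big_mushroom',p)][:6])
    print([(round(d['score'],2),np.round(d['location'],4).tolist()) for d in tip_of('plate_top',p)][:6])
"
```

```text
t 7.52 offset mm [-0.9 -1.1 24.3] rotvec [ 0.0016 -0.0009  0.001 ] F [-0.18  1.11 -0.71] open 0.0549
[] []
[(0.86, [0.3913, 0.0326, 0.0019]), (0.69, [0.4943, 0.022, -0.0006]), (0.66, [0.6268, 0.044, 0.0033]), (0.66, [0.5177, 0.3815, 0.0004]), (0.6, [0.5792, -0.1057, 0.1286])]
[(0.79, [0.5779, -0.1035, 0.0995])]
```

View pics/wrist5.png

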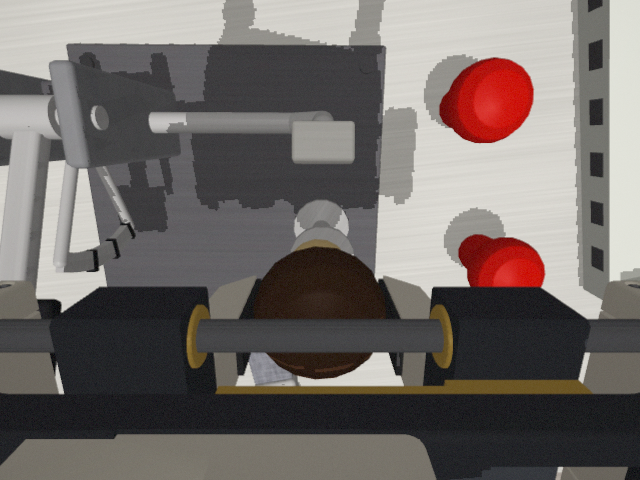

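View pics/s5c.png

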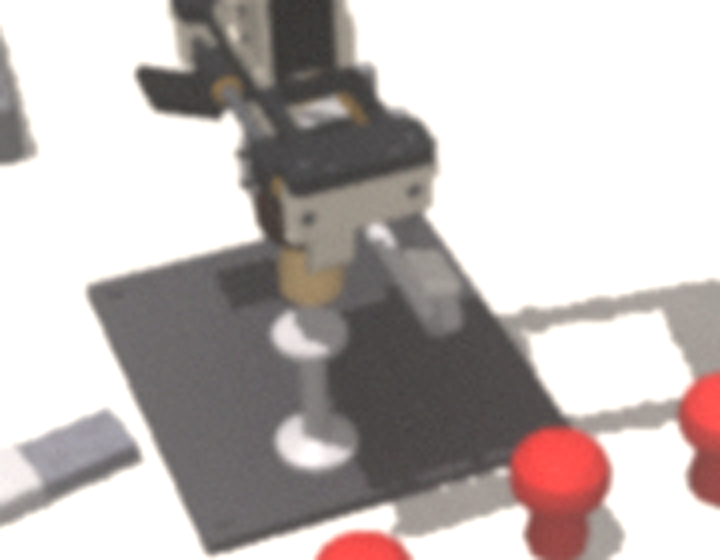

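```bash
python3 -c "
from h import *
s=observe()
K=np.array([[359.509,0,319.307],[0,359.509,238.684],[0,0,1]])
M=np.array([[8.16204273e-04,-9.61241247e-01,-2.75707451e-01,7.53814411e-02],[9.99998406e-01,3.46714669e-04,1.75159042e-03,4.70945148e-04],[-1.58810914e-03,-2.75708442e-01,9.61239998e-01,-9.29402613e-02],[0,0,0,1]])
R=Ro.from_euler('xyz',s['tool_rot']).as_matrix()
im=cv2.imread('pics/wrist5.png')
def pr(X):
  c=np.linalg.inv(M)@np.r_[R.T@(np.array(X)-s['tool_pos']),1]; u=K@c[:3]; return u[:2]/u[2]
pts=np.array([pr([.58+.021*np.cos(a),-.103+.021*np.sin(a),.1]) for a in np.linspace(0,6.28,60)])
print(pts.min(0),pts.max(0))
x0,y0,f=260,180,6
big=cv2.convertScaleAbs(cv2.resize(im[y0:y0+80,x0:x0+130],None,fx=f,fy=f,interpolation=cv2.INTER_CUBIC),alpha=1.3)
cv2.polylines(big,[((pts-[x0,y0]+.5)*f).astype(np.int32)],True,(0,255,0),1)
cv2.imwrite('pics/w5c.png',big)
"
```

```text
[284.4879858  224.54782912] [348.62105107 285.31151021]
```

View pics/w5c.png

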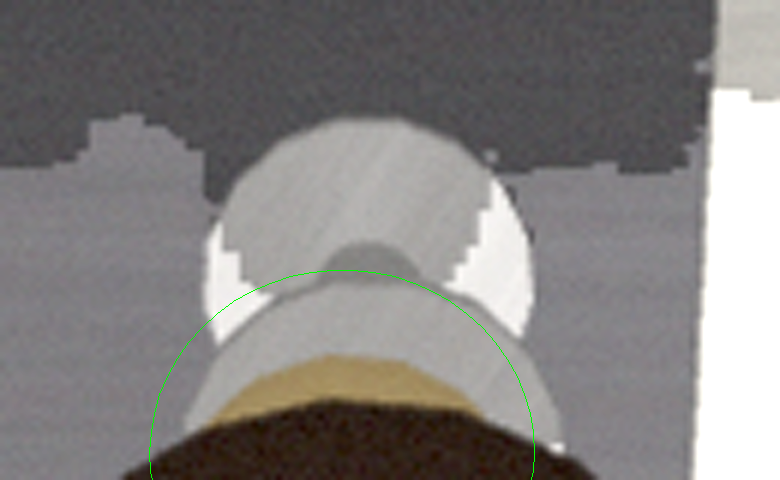

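```bash
python3 -c "
import numpy as np
K=np.array([[359.509,0,319.307],[0,359.509,238.684],[0,0,1]])
M=np.array([[8.16204273e-04,-9.61241247e-01,-2.75707451e-01,7.53814411e-02],[9.99998406e-01,3.46714669e-04,1.75159042e-03,4.70945148e-04],[-1.58810914e-03,-2.75708442e-01,9.61239998e-01,-9.29402613e-02],[0,0,0,1]])
def pr(X):
  c=np.linalg.inv(M)@np.r_[X,1]; u=K@c[:3]; return u[:2]/u[2]
for z in (.08,.1,.102): print('foot far',z,pr([.017,0,z]),pr([.018,0,z]),pr([.020,0,z]))
z=.1294
for dx in (-.002,0,.002): print('plate',dx,pr([.021+dx,.0,z]),pr([.021+dx,.003,z]))
"
```

```text
foot far 0.08 [317.74294391 255.32020225] [317.74218707 253.44722511] [317.74066647 249.68420046]
foot far 0.1 [317.83547282 243.89803434] [317.83491501 242.18830331] [317.83379478 238.75475114]
foot far 0.102 [317.84376408 242.87452606] [317.84322279 241.17958182] [317.84213579 237.77585759]
plate -0.002 [317.94266629 227.54262731] [322.64683642 227.54451366]
plate 0 [317.94194291 224.49388283] [322.6574542  224.49584377]
plate 0.002 [317.94121603 221.43040221] [322.66812331 221.43243844]
```

>>> apply_moves:
  motion:
    - {"offset": [-3,2.7,0],"rotation": [0,0,0]}
    - {"offset": [0,0,8],"rotation": [0,0,0]}
    - {"offset": [0,0,4],"rotation": [0,0,0]}
    - {"offset": [0,0,0],"rotation": [0,0,0]}
    - {"offset": [0,0,0],"rotation": [0,0,0]}

```text
time: 8.28
tool_pos: [0.5835, -0.0994, 0.2173]
tool_rot: [3.141, 0.002, 3.035]
contact_force: [1.0, -0.4, -1.1]
opening: 0.0548
```

```bash
cat > pl.py <<'E'
from h import *
import sys
s=observe()
go([.583,-.099,.203],[np.pi,0,3.034]); print(np.round(s['tool_pos'],4))
n=sys.argv[1]
p=read_camera('wrist'); K=np.array(p['camera_matrix']);M=np.array(p['tool_from_camera'])
im=np.asarray(p['img'])[...,::-1]
x0,y0,f=260,180,6
big=cv2.convertScaleAbs(cv2.resize(im[y0:y0+80,x0:x0+130],None,fx=f,fy=f,interpolation=cv2.INTER_CUBIC),alpha=1.3)
cv2.imwrite(f'pics/{n}.png',big)
def pr(X):
  c=np.linalg.inv(M)@np.r_[X,1]; u=K@c[:3]; return ((u[:2]/u[2]-[x0,y0]+.5)*f).round(0)
zp=s['tool_pos'][2]-.1
print('crop px plate far', {d:pr([.021+d,0,zp]).tolist() for d in (-.003,-.001,.001,.003)}, 'foot far',{d:pr([.017+d,0,.102]).tolist() for d in (0,.002,.004)})
E
python3 pl.py w6c
```

```text
t 8.28 offset mm [ 0.5  0.4 14.3] rotvec [0.0011 0.0017 0.001 ] F [ 1.04 -0.41 -1.09] open 0.0548
[ 0.5835 -0.0994  0.2173]
crop px plate far {-0.003: [350.0, 327.0], -0.001: [350.0, 308.0], 0.001: [350.0, 289.0], 0.003: [350.0, 270.0]} foot far {0: [350.0, 380.0], 0.002: [350.0, 360.0], 0.004: [350.0, 339.0]}
```

View pics/w6c.png

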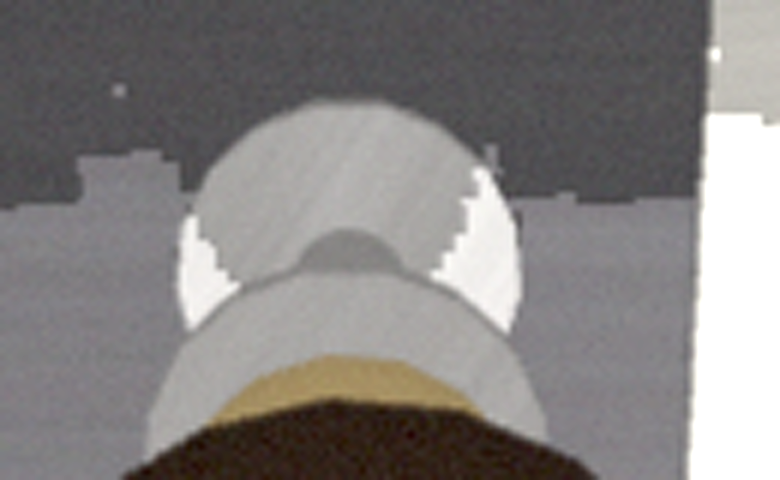

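Aligned: the plate's far edge is at crop y 271, the foot at 356, and both are centred at x≈347. I'm lowering it.

>>> apply_moves:
  motion:
    - {"offset": [0,0,5],"rotation": [0,0.002,0]}
    - {"offset": [0,0,4],"rotation": [0,0,0]}
    - {"offset": [0,0,1],"rotation": [0,0,0]}
    - {"offset": [0,0,0],"rotation": [0,0,0]}

```text
time: 8.67
tool_pos: [0.5834, -0.0995, 0.2062]
tool_rot: [3.141, -0.001, 3.035]
contact_force: [-0.8, 0.0, -0.6]
opening: 0.0551
```

```bash
python3 pl.py w7c
```

```text
t 8.67 offset mm [0.4 0.5 3.2] rotvec [ 0.001  -0.0006  0.0008] F [-0.83  0.   -0.65] open 0.0551
[ 0.5834 -0.0995  0.2062]
crop px plate far {-0.003: [350.0, 358.0], -0.001: [350.0, 338.0], 0.001: [350.0, 317.0], 0.003: [350.0, 297.0]} foot far {0: [350.0, 380.0], 0.002: [350.0, 360.0], 0.004: [350.0, 339.0]}
```

View pics/w7c.png

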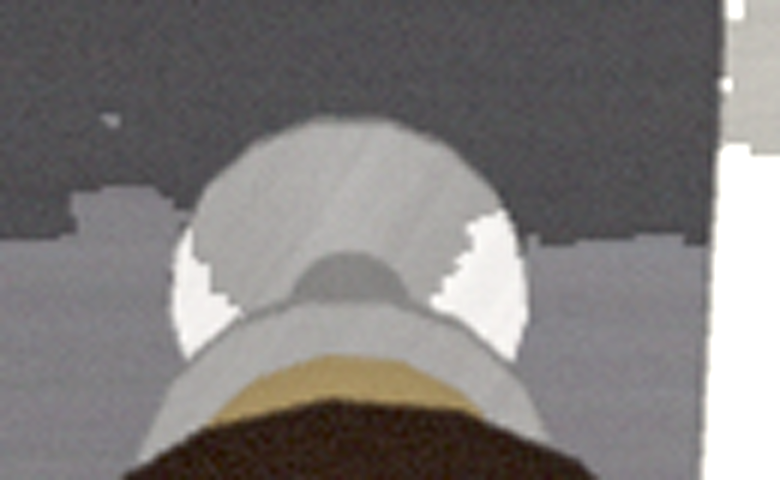

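>>> apply_moves:
  motion:
    - {"offset": [0,0,2],"rotation": [0,0,0]}
    - {"offset": [0,0,1],"rotation": [0,0,0]}
    - {"offset": [0,0,0.5],"rotation": [0,0,0]}

```text
time: 8.97
tool_pos: [0.5836, -0.0997, 0.2029]
tool_rot: [3.141, 0.0, 3.035]
contact_force: [0.4, 0.5, -0.2]
opening: 0.0554
```

```bash
python3 pl.py w8c
```

```text
t 8.97 offset mm [ 0.6  0.6 -0.1] rotvec [0.0009 0.0001 0.0007] F [ 0.37  0.52 -0.21] open 0.0554
[ 0.5836 -0.0997  0.2029]
crop px plate far {-0.003: [350.0, 367.0], -0.001: [350.0, 347.0], 0.001: [350.0, 327.0], 0.003: [350.0, 306.0]} foot far {0: [350.0, 380.0], 0.002: [350.0, 360.0], 0.004: [350.0, 339.0]}
```

>>> apply_moves:
  motion:
    - {"offset": [0,0,0.7],"rotation": [0,0,0]}
    - {"offset": [0,0,0.5],"rotation": [0,0,0]}

```text
time: 9.18
tool_pos: [0.5836, -0.0996, 0.2017]
tool_rot: [3.141, 0.0, 3.035]
contact_force: [0.0, -0.8, 0.3]
opening: 0.0551
```

```bash
python3 pl.py w9c
```

```text
t 9.18 offset mm [ 0.6  0.6 -1.3] rotvec [0.0009 0.0002 0.0007] F [ 0.   -0.77  0.25] open 0.0551
[ 0.5836 -0.0996  0.2017]
crop px plate far {-0.003: [350.0, 371.0], -0.001: [350.0, 351.0], 0.001: [350.0, 330.0], 0.003: [350.0, 309.0]} foot far {0: [350.0, 380.0], 0.002: [350.0, 360.0], 0.004: [350.0, 339.0]}
```

View pics/w9c.png

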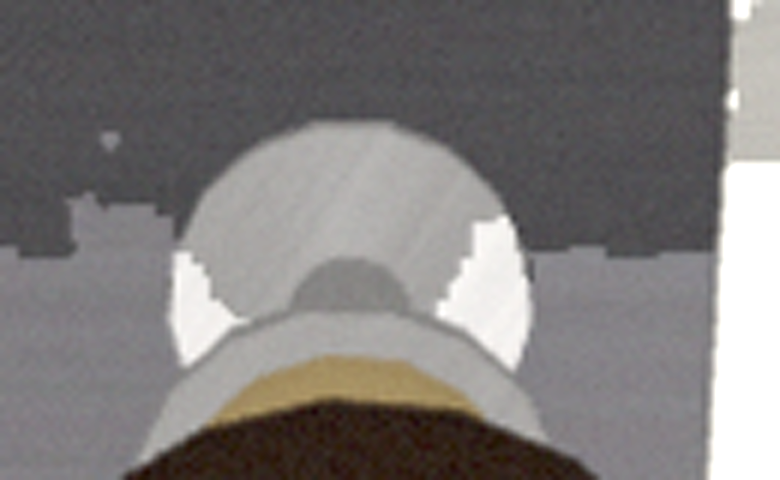

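>>> apply_moves:
  motion:
    - {"offset": [0,0,0.6],"rotation": [0,0,0]}
    - {"offset": [0,0,0.6],"rotation": [0,0,0]}

```text
time: 9.4
tool_pos: [0.5841, -0.0997, 0.2016]
tool_rot: [3.141, 0.002, 3.035]
contact_force: [-1.4, -0.7, 5.6]
opening: 0.0551
```

Contact at 5.6 N. I'll ease off slightly and release.

>>> apply_moves:
  motion:
    - {"offset": [0,0,-0.2],"rotation": [0,0,0]}
    - {"offset": [0,0,0],"rotation": [0,0,0]}

```text
time: 9.57
tool_pos: [0.5841, -0.0997, 0.2019]
tool_rot: [3.141, 0.003, 3.035]
contact_force: [-0.7, 0.8, -1.1]
opening: 0.0553
```

>>> apply_moves:
  motion:
    - {"offset": [0,0,0],"rotation": [0,0,0]}
    - {"offset": [0,0,0],"rotation": [0,0,0]}
    - {"offset": [0,0,0],"rotation": [0,0,0]}
    - {"offset": [0,0,0],"rotation": [0,0,0]}
    - {"offset": [0,0,0],"rotation": [0,0,0]}
    - {"offset": [0,0,0],"rotation": [0,0,0]}
  grip: 0.1

```text
time: 10.07
tool_pos: [0.5839, -0.0997, 0.2012]
tool_rot: [3.141, 0.002, 3.035]
contact_force: [-0.2, 0.3, -0.0]
opening: 0.0825
```

```bash
python3 pl.py w10c; python3 -c "
from h import *
p=read_camera('wrist');save(p,'w10')"
```

```text
t 10.07 offset mm [ 1.   0.6 -1.8] rotvec [0.0006 0.0016 0.0008] F [-0.17  0.28 -0.05] open 0.0825
[ 0.5839 -0.0997  0.2012]
crop px plate far {-0.003: [350.0, 373.0], -0.001: [350.0, 352.0], 0.001: [350.0, 331.0], 0.003: [350.0, 311.0]} foot far {0: [350.0, 380.0], 0.002: [350.0, 360.0], 0.004: [350.0, 339.0]}
```

View pics/w10.png

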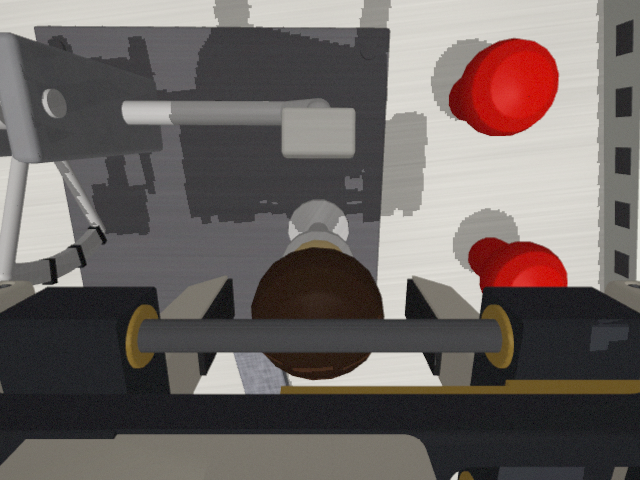

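Released; the mushroom is standing at (318,313). I'm going straight up.

>>> apply_moves:
  motion:
    - {"offset": [0,0,-5],"rotation": [0,0,0]}
    - {"offset": [0,0,-15],"rotation": [0,0,0]}
    - {"offset": [0,0,-20],"rotation": [0,0,0]}
    - {"offset": [0,0,-20],"rotation": [0,0,0]}
    - {"offset": [0,0,-20],"rotation": [0,0,0]}
    - {"offset": [0,0,-20],"rotation": [0,0,0]}
    - {"offset": [0,0,-10],"rotation": [0,0,0]}
    - {"offset": [0,0,0],"rotation": [0,0,0]}

```text
time: 10.83
tool_pos: [0.5831, -0.0996, 0.3174]
tool_rot: [3.141, -0.001, 3.035]
contact_force: [-0.4, 0.2, 1.8]
opening: 0.0824
```

```bash
python3 -c "
from h import *
go([.575,-.256,.300],[np.pi,0,3.034])
s=observe()
p=read_camera('wrist');save(p,'w11')
print([(round(d['score'],2),np.round(d['location'],4).tolist()) for d in tip_of('lever_pad',p)][:4],[(round(d['score'],2),np.round(d['location'],4).tolist()) for d in tip_of('lever_pivot',p)][:4])
p=read_camera('scene');save(p,'s11')
print([(round(d['score'],2),np.round(d['location'],4).tolist()) for d in tip_of('big_mushroom',p)][:6])
"
```

```text
t 10.83 offset mm [  -8.7 -156.4   17.3] rotvec [ 0.0011 -0.0007  0.0008] F [-0.37  0.21  1.82] open 0.0824
[(0.93, [0.5843, -0.2487, 0.173])] [(0.94, [0.4787, -0.2405, 0.1278])]
[(0.74, [0.5148, 0.3829, -0.0036]), (0.66, [0.3915, 0.0325, 0.0026]), (0.63, [0.5811, -0.1077, 0.102]), (0.63, [0.6283, 0.0432, -0.0006]), (0.57, [0.4956, 0.0215, 0.0006])]
```

View pics/w11.png

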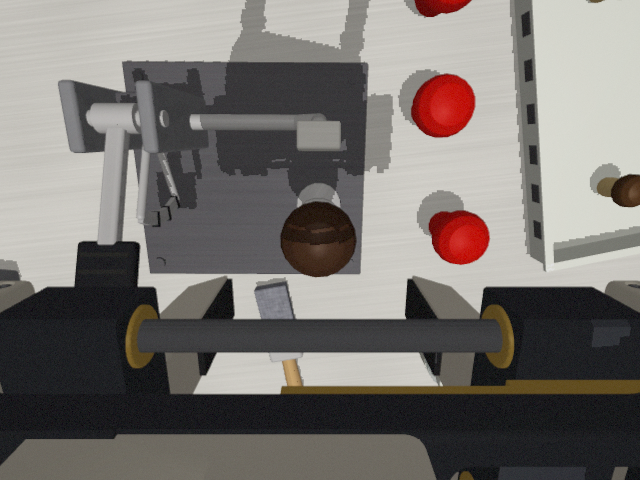

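View pics/s11.png

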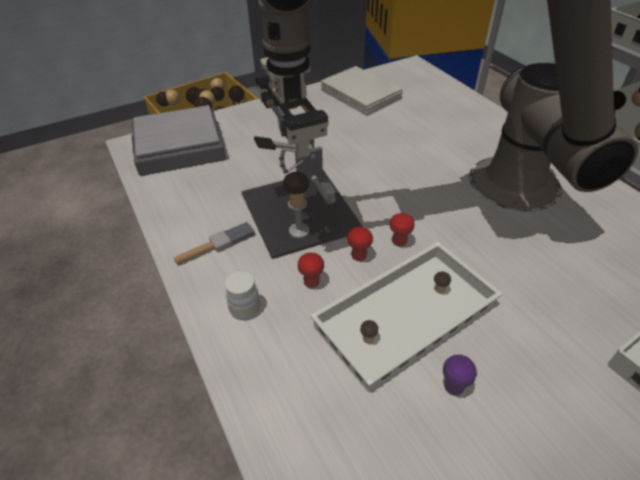

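The mushroom stands on the plate in the scene picture at (297,190). The pad is at about (0.583,-0.252). I'm closing the fingers and moving over the pad while tilting outward.

>>> apply_moves:
  motion:
    - {"offset": [0,-10,0],"rotation": [0,0,0]}
    - {"offset": [-2,-25,0],"rotation": [0,0,0]}
    - {"offset": [-2,-28,0],"rotation": [0,0,0]}
    - {"offset": [-2,-28,0],"rotation": [0,0,0]}
    - {"offset": [-2,-28,0],"rotation": [0,0,0]}
    - {"offset": [-2,-25,0],"rotation": [0,0,0]}
    - {"offset": [-2,-12,0],"rotation": [0,0,0]}
    - {"offset": [0,0,0],"rotation": [0,0,0]}
    - {"offset": [-5,0,0],"rotation": [0,0.1,0]}
    - {"offset": [-5,0,0],"rotation": [0,0.1,0]}
    - {"offset": [-5,0,0],"rotation": [0,0.1,0]}
    - {"offset": [0,0,0],"rotation": [0,0,0]}
  grip: 1
  grip_force: 20

```text
time: 12.08
tool_pos: [0.5867, -0.2641, 0.2992]
tool_rot: [3.131, -0.342, 3.038]
contact_force: [1.2, -0.4, -1.8]
opening: 0.0072
```

```bash
cat > lev.py <<'E'
from h import *
ps=np.array([.478,-.2405]); yaw=-.107; ex=np.array([np.cos(yaw),np.sin(yaw),0]); ey=np.array([-np.sin(yaw),np.cos(yaw),0])
def rel(pt): 
    d=np.array(pt)-[ps[0],ps[1],0]; return (np.array([d@ex,d@ey,d[2]])*1000).round(1)
s=observe(); R=Ro.from_euler('xyz',s['tool_rot']).as_matrix()
tip=np.array(s['tool_pos'])+R@[0,0,.066]
print('tip station-rel pivot (mm)',rel(tip),'tcp',np.round(s['tool_pos'],4),'tilt',np.round(np.arcsin(-R[:,2]@ex),3),'ey comp z',np.round(R[:,2]@ey,3),'toolx.ey',np.round(R[:,0]@ey,3),'F',np.round(s['contact_force'],1),'open',round(s['opening'],4),'t',s['time'])
def goto(x,y,z,th):
    tipw=np.array([ps[0],ps[1],0])+ex*x/1000+ey*y/1000+[0,0,z/1000]
    zz=-np.sin(th)*ex-np.array([0,0,np.cos(th)]); yy=ey; xx=np.cross(yy,zz)
    T=np.c_[xx,yy,zz]; tcp=tipw-.066*zz
    print('->',(x,y,z),'offset',(R.T@(tcp-s['tool_pos'])*1000).round(1),'rot',Ro.from_matrix(R.T@T).as_rotvec().round(3))
E
python3 -c "
from lev import *
goto(110,-3,195,.3); print(s['qpos'])
p=read_camera('wrist');save(p,'w12')"
```

```text
tip station-rel pivot (mm) [ 88.5 -11.2 237. ] tcp [ 0.5867 -0.2641  0.2992] tilt 0.342 ey comp z 0.01 toolx.ey -0.003 F [ 1.2 -0.4 -1.8] open 0.0072 t 12.0833
-> (110, -3, 195) offset [-31.6   8.4  32.5] rot [ 0.01  -0.042  0.003]
[-0.49552053  0.74443387  0.85680463 -0.12311452  1.8599613  -1.9765266 ]
```

View pics/w12.png

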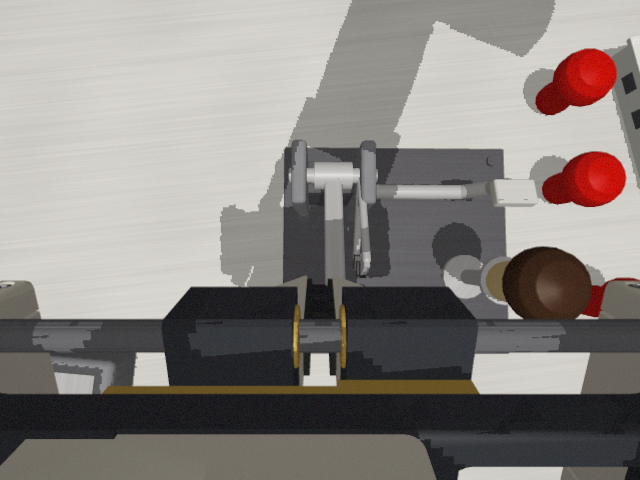

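>>> apply_moves:
  motion:
    - {"offset": [-10,5,6],"rotation": [0.01,-0.04,0]}
    - {"offset": [-12,3,10],"rotation": [0,0,0]}
    - {"offset": [-8,0,8],"rotation": [0,0,0]}
    - {"offset": [0,0,0],"rotation": [0,0,0]}
    - {"offset": [0,0,0],"rotation": [0,0,0]}

```text
time: 12.55
tool_pos: [0.6098, -0.2553, 0.2681]
tool_rot: [3.141, -0.285, 3.04]
contact_force: [-0.1, -1.4, 0.1]
opening: 0.0002
```

```bash
python3 -c "
from lev import *
goto(110,-3,185,.3)
p=read_camera('scene');save(p,'s13'); 
im=cv2.resize(p['img'][90:240,200:360],None,fx=5,fy=4,interpolation=cv2.INTER_CUBIC); cv2.imwrite('pics/s13c.png',cv2.convertScaleAbs(im,alpha=1.7,beta=10)[...,::-1])"
```

```text
tip station-rel pivot (mm) [114.   -0.7 204.7] tcp [ 0.6098 -0.2553  0.2681] tilt 0.285 ey comp z -0.001 toolx.ey -0.005 F [-0.1 -1.4  0.1] open 0.0002 t 12.55
-> (110, -3, 185) offset [-2.6 -2.4 20.1] rot [-0.002  0.015  0.005]
```

View pics/s13c.png

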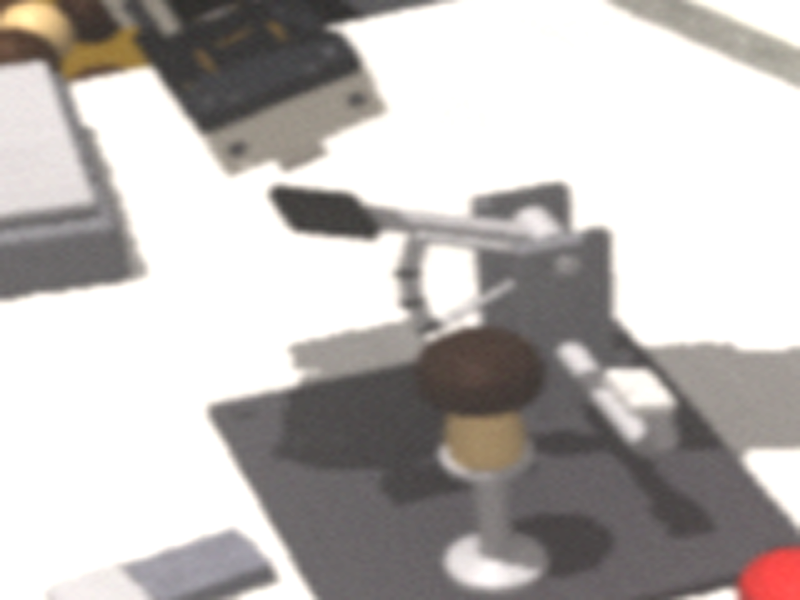

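>>> apply_moves:
  motion:
    - {"offset": [-2.6,-2,10],"rotation": [0,0.015,0.005]}
    - {"offset": [0,0,10],"rotation": [0,0,0]}
    - {"offset": [-3,0,9],"rotation": [0,0,0]}
    - {"offset": [-4,0,9],"rotation": [0,0,0]}

```text
time: 12.93
tool_pos: [0.608, -0.2588, 0.2318]
tool_rot: [-3.136, -0.293, 3.032]
contact_force: [2.5, 0.3, 5.9]
opening: 0.0008
```

```bash
python3 -c "
from lev import *
goto(115,-2,150,.3)"
```

```text
tip station-rel pivot (mm) [112.1  -4.6 168.6] tcp [ 0.608  -0.2588  0.2318] tilt 0.293 ey comp z -0.005 toolx.ey 0.003 F [2.5 0.3 5.9] open 0.0008 t 12.9333
-> (115, -2, 150) offset [-8.6  2.4 17. ] rot [-0.005  0.007 -0.003]
```

Contact made at 6 N. I'll follow the arc down.

>>> apply_moves:
  motion:
    - {"offset": [-5,1,10],"rotation": [-0.005,0.007,-0.003]}
    - {"offset": [-5,1,10],"rotation": [0,0,0]}
    - {"offset": [-3,0,10],"rotation": [0,0,0]}
    - {"offset": [-3,0,10],"rotation": [0,0,0]}

```text
time: 13.27
tool_pos: [0.6137, -0.2591, 0.1887]
tool_rot: [-3.138, -0.292, 3.032]
contact_force: [-0.3, 0.9, 3.4]
opening: 0.0005
```

```bash
python3 -c "
from lev import *
goto(115,-2,115,.3)
p=read_camera('scene');save(p,'s14'); 
im=cv2.resize(p['img'][90:240,200:360],None,fx=5,fy=4,interpolation=cv2.INTER_CUBIC); cv2.imwrite('pics/s14c.png',cv2.convertScaleAbs(im,alpha=1.7,beta=10)[...,::-1])"
```

```text
tip station-rel pivot (mm) [117.9  -4.2 125.5] tcp [ 0.6137 -0.2591  0.1887] tilt 0.292 ey comp z -0.003 toolx.ey 0.002 F [-0.3  0.9  3.4] open 0.0005 t 13.2667
-> (115, -2, 115) offset [-0.8  2.  10.9] rot [-0.003  0.008 -0.002]
```

View pics/s14c.png

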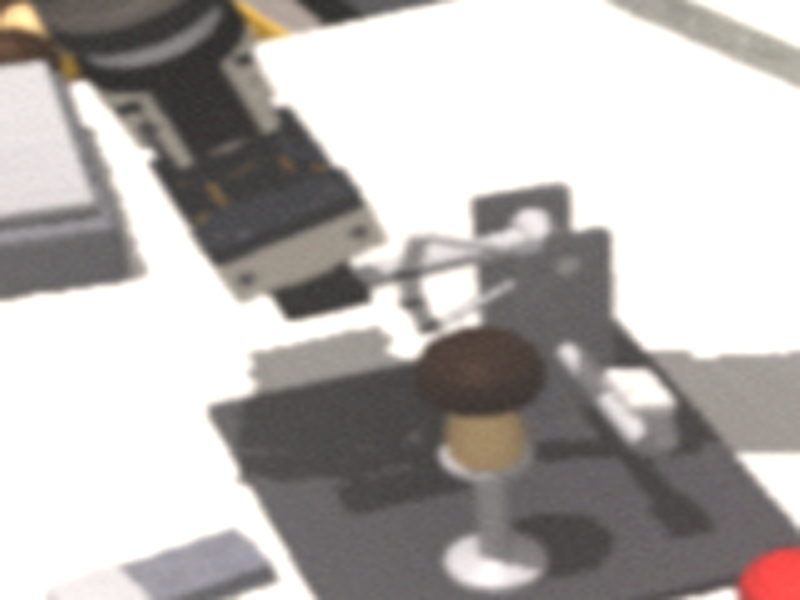

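>>> apply_moves:
  motion:
    - {"offset": [-2,1,10],"rotation": [0,0.007,0]}
    - {"offset": [-2,0,10],"rotation": [0,0,0]}
    - {"offset": [-1,0,10],"rotation": [0,0,0]}

```text
time: 13.57
tool_pos: [0.609, -0.2581, 0.1571]
tool_rot: [-3.137, -0.302, 3.031]
contact_force: [-1.3, 1.2, 8.8]
opening: 0.0007
```

```bash
python3 -c "
from lev import *
goto(112,-2,84,.3)"
```

```text
tip station-rel pivot (mm) [112.6  -3.8  94. ] tcp [ 0.609  -0.2581  0.1571] tilt 0.302 ey comp z -0.004 toolx.ey 0.003 F [-1.3  1.2  8.8] open 0.0007 t 13.5667
-> (112, -2, 84) offset [-2.3  1.6  9.7] rot [-0.004 -0.002 -0.003]
```

>>> apply_moves:
  motion:
    - {"offset": [-2,0,6],"rotation": [0,0,0]}
    - {"offset": [-1,0,5],"rotation": [0,0,0]}
    - {"offset": [-1,0,4],"rotation": [0,0,0]}

```text
time: 13.82
tool_pos: [0.6062, -0.2579, 0.1413]
tool_rot: [-3.137, -0.308, 3.031]
contact_force: [-1.8, 1.0, 11.9]
opening: 0.0006
```

```bash
python3 -c "
from lev import *
goto(112,-2,80,.3)"
```

```text
tip station-rel pivot (mm) [109.3  -3.9  78.4] tcp [ 0.6062 -0.2579  0.1413] tilt 0.308 ey comp z -0.003 toolx.ey 0.004 F [-1.8  1.  11.9] open 0.0006 t 13.8167
-> (112, -2, 80) offset [-1.5  1.6 -2.4] rot [-0.003 -0.008 -0.004]
```

>>> apply_moves:
  motion:
    - {"offset": [-1,0,3.5],"rotation": [0,-0.005,0]}
    - {"offset": [-1,0,3.5],"rotation": [0,0,0]}

```text
time: 13.98
tool_pos: [0.6054, -0.258, 0.138]
tool_rot: [-3.135, -0.304, 3.03]
contact_force: [-1.6, 4.1, 31.9]
opening: 0.0004
```

```bash
python3 -c "
from lev import *
goto(112,-2,80,.3)
for c,b in (('scene',(90,240,200,360)),):
  p=read_camera(c);save(p,c+'15')
  im=cv2.resize(p['img'][b[0]:b[1],b[2]:b[3]],None,fx=5,fy=4,interpolation=cv2.INTER_CUBIC); cv2.imwrite('pics/s15c.png',cv2.convertScaleAbs(im,alpha=1.7,beta=10)[...,::-1])
p=read_camera('wrist');save(p,'w15')
s=observe();print(s['contact_force'],s['tool_pos'])"
```

```text
tip station-rel pivot (mm) [108.8  -4.1  75.1] tcp [ 0.6054 -0.258   0.138 ] tilt 0.304 ey comp z -0.005 toolx.ey 0.005 F [-1.6  4.1 31.9] open 0.0004 t 13.9833
-> (112, -2, 80) offset [-1.3  1.7 -5.7] rot [-0.005 -0.004 -0.005]
[-2.72134292  3.09287058 20.27794416] [ 0.60560737 -0.25790872  0.13860653]
```

View pics/s15c.png

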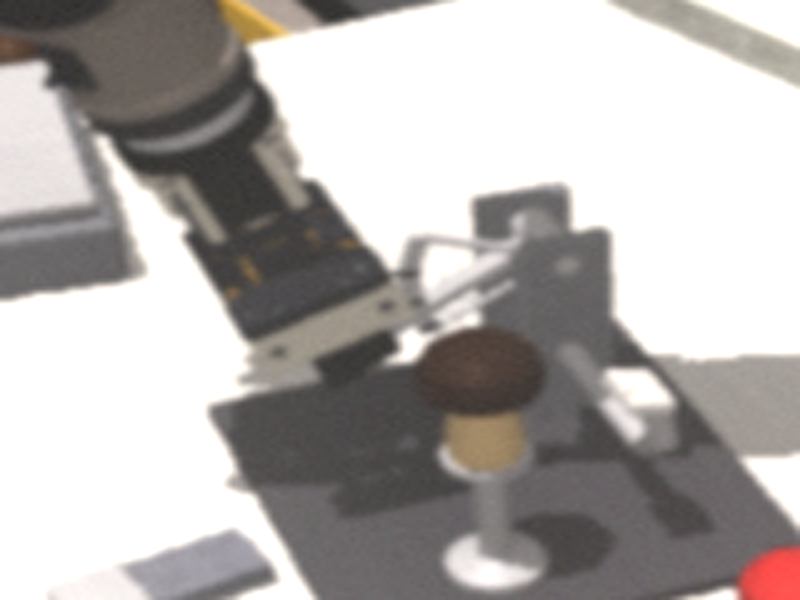

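View pics/w15.png

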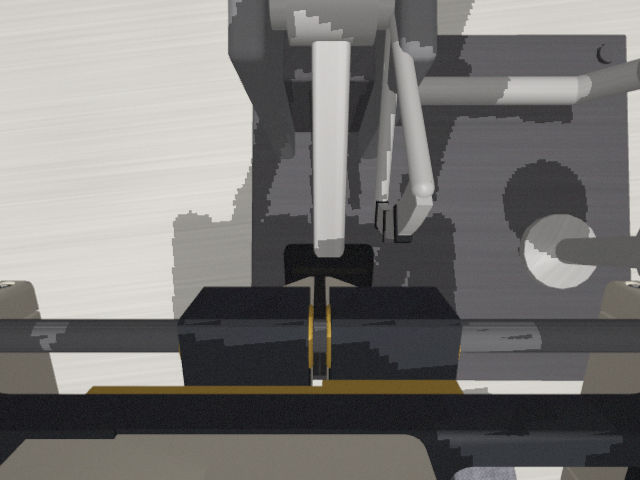

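The force jumped from 12 to about 20 N steady, with the lever angle at about 0.88, so it has reached the end stop past notch three. The mushroom is still standing. I'll check that the hold is steady.

>>> apply_moves:
  motion:
    - {"offset": [-0.7,0,2.5],"rotation": [0,0,0]}
    - {"offset": [-0.7,0,2.5],"rotation": [0,0,0]}
    - {"offset": [-0.7,0,2.5],"rotation": [0,0,0]}

```text
time: 14.33
tool_pos: [0.6055, -0.2577, 0.1389]
tool_rot: [-3.132, -0.301, 3.028]
contact_force: [-1.0, 1.4, 15.6]
opening: 0.0006
```

```bash
python3 -c "
from h import *
for i in range(6):
  p=read_camera('scene'); s=observe(); print(s['time'],np.round(s['contact_force'],1),np.round(s['tool_pos'],4))
save(p,'s16')
for q in ('lever_pad','big_mushroom','small_mushroom_a','jar','brush'): print(q,[(round(d['score'],2),np.round(d['location'],3).tolist()) for d in tip_of(q,p)][:6])
p=read_camera('top');save(p,'t16');print([(round(d['score'],2),np.round(d['location'],3).tolist()) for d in tip_of('small_mushroom_a',p)])
s=observe(); print(s['time'],np.round(s['contact_force'],1),np.round(s['tool_pos'],4),np.round(s['qvel'],3))
"
```

```text
14.3833 [-1.2  2.2 15.6] [ 0.6055 -0.2577  0.1389]
14.4333 [-1.6  2.  14.9] [ 0.6055 -0.2577  0.1389]
14.4833 [-1.2  2.1 15.6] [ 0.6055 -0.2577  0.1389]
14.5333 [-1.3  2.3 16. ] [ 0.6055 -0.2577  0.1389]
14.5833 [-1.4  1.7 15.7] [ 0.6055 -0.2577  0.1389]
14.6333 [-0.9  2.2 15.7] [ 0.6055 -0.2577  0.1389]
lever_pad [(0.85, [0.588, -0.255, 0.076])]
big_mushroom [(0.92, [0.393, 0.033, -0.002]), (0.88, [0.629, 0.045, 0.004]), (0.81, [0.496, 0.022, -0.001]), (0.65, [0.517, 0.383, 0.002]), (0.64, [0.583, -0.105, 0.102]), (0.49, [0.579, -0.101, 0.1])]
small_mushroom_a [(0.63, [0.405, 0.195, 0.007]), (0.56, [0.594, 0.225, 0.006])]
jar [(0.81, [0.779, 0.034, -0.002]), (0.27, [0.586, -0.255, 0.076])]
brush [(0.86, [0.768, -0.161, -0.0])]
[(0.7, [0.401, 0.198, 0.002]), (0.55, [0.601, 0.222, 0.009])]
14.9833 [-1.5  1.9 15.3] [ 0.6055 -0.2577  0.1389] [-0.     0.001 -0.    -0.     0.001 -0.001]
```

View pics/s16.png

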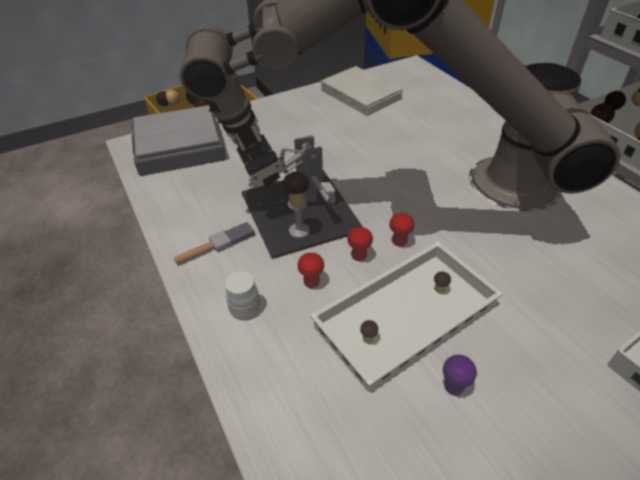

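The hold is steady at 15.5 N and 0.1389 m. The mushroom stands at (297,187), and the pad reads z = 0.076, at or below the third-notch height.

```bash
python3 -c "
from cell import hand_in
print(hand_in())"
```

```text
the job is handed in; nothing more can be done
None
```

The big mushroom stands upright on the raised plate, released. The lever is held down past the third notch with the fingers still pressing it. I handed the job in at about 15 s; no verdict came back.

- **Placing:** The close wrist pictures before release showed the foot centred on the plate to within about 1 mm. The mushroom was still standing in the last scene picture. One network reading put its foot at y = -0.105, about 5 mm from the -0.0995 I took from the wrist pictures. That network had also read the plate itself about 4 mm off in the same direction, so I trusted the wrist pictures.
- **Lever:** The pad network read 76 mm, against 81 mm expected at the third notch. My estimate from the tip position is about 0.88 rad, right at the end stop. The force rose sharply there, to 32 N briefly. It then held at 15.5 N with the tool not moving for 0.6 s before hand-in.
- **Other things:** The small mushrooms, jar and brush read within about 5 mm of their first positions, which is within the networks' error. Nothing looked disturbed in the last picture.

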